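# Set the microscope lamp to full and switch it on

### The arm

A 6-joint arm with a two-finger parallel gripper is mounted at the origin on the work surface. World frame = base frame: x ahead of the robot, y to its left, z up, the work surface at z = 0. Lengths are in m, angles in rad, forces in N, time in s.
With the tool pointing down it reaches from about 0.275 to 0.825 m from the base axis. Payload 4.9 kg.
Tool frame: the origin (TCP) lies midway between the tips of the shut fingers; the grasp point (between the pads) lies 19 mm behind it (grip_point_offset is the distance from the TCP to the grasp point, in m); z points along the fingers, x is the direction in which the jaws open and shut, and the axes are right-handed (so a half turn about z gives the same grasp; the last joint's range is limited). The gripper opens to 85 mm and grips with 20 to 120 N. Pads are 22 mm wide; open, the fingers measure 114 mm over their backs; the gripper's body (76 mm by 85 mm) begins 54 mm behind the grasp point. The pads swing forward as they close: fully open they stand 13 mm farther back than shut.
Start: joints at [0.983, 0.326, -0.193, 1.052, 0, 1.437], TCP at [0.241, 0.494, 0.231] pointing down, gripper open.
Joint ranges: [-2.65, 2.65], [-0.97, 1.79], [-1.3, 1.35], [-1.93, 2.1], [-1.47, 1.37], [-3.14, 3.14]. Speed limits (rad/s): [2.57, 2.57, 3.14, 3.14, 3.14, 3.14].

### API

Orientations are given as a rotation vector (axis times angle).
In Python, from cell import * gives the robot as it stands. Calls block until the motion is done:
- movep(position, orientation): joint-space move of the TCP to a pose.
- move_l(position, velocity=0.15, rot=None, until_force=None): straight line of the TCP; rot=None keeps the orientation; velocity is the mean speed in m/s. With until_force (N) it stops when the force on the tool has changed by that much, and returns True; else False.
- set_joints(angles): joint-space move.
- let_go() and grab(newtons=None): open the fingers fully, or close them until they stop; newtons is the grip in N (None keeps the last).
- sleep(seconds).
- ik(position, orientation): joint angles nearest the present ones, or None.
- get_state(): the state.
- grab_frame(name): name is "scene" or "top" or "wrist"; returns a dict with "img" (420x560x3 uint8, red, green, blue), "fx", "fy", "cx", "cy" (pixels), "cam_to_world" (4x4, takes a point from camera to world coordinates); the wrist camera has in their place "T_tool_cam" (4x4, takes a point from camera to tool coordinates, whose origin is the TCP and whose axes are the tool frame's). Camera axes: x right, y down, z forward; pixel columns grow to the right and rows downward; lengths in m; the calibration is good to about 2 mm. A picture is of the moment at which its call begins: read the wrist's pose just before it. There is no depth.
A pose or a line that the arm cannot do raises MotionError and nothing moves.
- sign_off(): hands the job in, once; it reports no verdict.
Trained networks look in the newest picture that a camera, given by its name, has taken for a name from the list of things; names that differ only in an ending like _2 or _b are one class to them, and where a whole thing is asked for, a point or a joint stands for the part that bears it (a point fixed in the world has none). Each returns a list of dicts, best first, with "score" (0 to 1); they miss things now and then, are a little off and sometimes report something else, mostly with a low value. They report only what shows in the picture. A call takes as long as a camera call.
- spot_in(camera, name): "centre" ([column, row] in pixels, amid what is visible of it).
- silhouettes(camera, name): "mask" (420x560 bool, what is visible of it) and "centre" ([column, row] in pixels, amid what is visible of it).
- tip_of(camera, name): "centre" ([column, row] in pixels: a listed point, or the origin of a listed thing).
The state is a dict: "clock": time; "q": joint angles; "joint_velocities": joint speeds; "tau": joint torques, N m; "position": TCP position; "eef_rot": TCP orientation; "contact_force": force on the tool from outside, world axes, zero at the start; "wrist_torque": the same for the moment, N m; "finger_gap": opening from 0.0 (shut) to 1.0 (fully open).
Only numpy, scipy, OpenCV 4.12 (cv2) and the standard library are available. Lean on these libraries where they do the work, as an engineer would, in place of code of your own. Each camera call takes 0.05 s, during which the arm holds its last target.

### The job

Two lamp units stand on the microscopy bench; on the one with the blue lever knob, push the lever with closed fingertips past its first click all the way to the second stop, and then press that unit's green button fully down and let it spring back. Push only: do not grip or pinch the knob or ram it into its stop. Leave the unit with the yellow knob alone, and everything else on the bench where it stands.

Things in the scene. Friction and masses are not known exactly. Their poses are not given: they have to be found in the camera images.
- blue_unit: the lamp unit to be set: fixed ivory box, black foot, 150 mm (its x) by 240 mm (its y), flat top 90 mm above the bench, known by its blue lever knob. Origin: centre of the underside. Own +x points away from the robot, +y to the robot's left; yawed up to 0.5 rad, stands left or right. Lever on the +y part of the top, green button on the -y part.
- blue_pivot (a point): lever pivot on the top of that unit, 90 mm above the bench, at (50, 35) mm in the unit's own x, y. Same axes as the unit. Pivot boss and hub: 28 mm diameter, 16 mm high.
- blue_knob (a point): centre of the top face of the blue lever knob, 50 mm above the housing's top. The knob is an upright cylinder, 24 mm diameter, from 8 to 50 mm above the housing's top, at the end of a flat steel lever arm (12 mm wide, 8 to 13 mm above the top); its axis is 85 mm from the pivot axis. Over 38 N on it counts as gripping or ramming.
- blue_lever (a joint): lever swing, rad. From pivot to knob: 85 mm x (-cos a, sin a) in the unit's x, y, a = value - 0.45; it grows as the knob goes to the unit's +y. Sprung click positions: 0 (dark), 0.45 (first click, one white dot), 0.9 (second stop, hard, two dots). Humps at 0.22 and 0.68 take 6 to 8 N at the knob; past one it moves on by itself to the next. Starts near 0.
- blue_button_top (a point): centre of the top of the green round push button (28 mm diameter), 22 mm above the housing's top, at (-30, -85) mm in the unit's own x, y. The black collar round it: 44 mm diameter, 12 mm high.
- blue_button (a joint): travel of the button, m: 0 is out, 0.006 fully down (5 N there); it springs back when let go. It counts as pressed from 0.0045.
- yellow_unit: the other lamp unit, not to be touched: fixed ivory box, black foot, 150 mm (its x) by 240 mm (its y), flat top 90 mm above the bench, known by its yellow lever knob. Origin: centre of the underside. Own +x points away from the robot, +y to the robot's left; yawed up to 0.5 rad, stands left or right. Lever on the +y part of the top, green button on the -y part.
- yellow_pivot (a point): lever pivot on the top of that unit, 90 mm above the bench, at (50, 35) mm in the unit's own x, y. Same axes as the unit. Pivot boss and hub: 28 mm diameter, 16 mm high.
- yellow_knob (a point): centre of the top face of the yellow lever knob, 50 mm above the housing's top. The knob is an upright cylinder, 24 mm diameter, from 8 to 50 mm above the housing's top, at the end of a flat steel lever arm (12 mm wide, 8 to 13 mm above the top); its axis is 85 mm from the pivot axis. Over 38 N on it counts as gripping or ramming.
- yellow_lever (a joint): lever swing, rad. From pivot to knob: 85 mm x (-cos a, sin a) in the unit's x, y, a = value - 0.45; it grows as the knob goes to the unit's +y. Sprung click positions: 0 (dark), 0.45 (first click, one white dot), 0.9 (second stop, hard, two dots). Humps at 0.22 and 0.68 take 6 to 8 N at the knob; past one it moves on by itself to the next. Starts near 0.45, must stay.
- yellow_button_top (a point): centre of the top of the green round push button (28 mm diameter), 22 mm above the housing's top, at (-30, -85) mm in the unit's own x, y. The black collar round it: 44 mm diameter, 12 mm high.
- yellow_button (a joint): travel of the button, m: 0 is out, 0.006 fully down (5 N there); it springs back when let go.
- objective: bystander, loose: a microscope objective, bright steel, 26 mm diameter, 40 mm tall, standing loose on top of the blue unit's housing behind the button. Origin: centre of its underside.
- oil_bottle: bystander, loose: small amber bottle with black cap, 32 mm diameter, 75 mm tall, standing on the bench between the two units. Origin: centre of its underside.
- dish: bystander, loose: covered clear culture dish with pink filling, 94 mm diameter, 18 mm tall, on the far part of the bench. Origin: centre of its underside.
- slide_box: bystander, loose: closed orange slide box, 90 x 170 x 36 mm, on the left of the bench. Origin: centre of its underside.
- beaker: bystander, loose: glass beaker, 68 mm diameter, 90 mm tall, on the far part of the bench. Origin: centre of its underside.
- jar: bystander, loose: glass jar with white lid, 60 mm diameter, 80 mm tall, on the far part of the bench. Origin: centre of its underside.
- slide_tray: bystander, loose: open wooden tray with dividers, 110 x 160 x 30 mm, on the right of the bench. Origin: centre of its underside.

How it is judged:
By the outcome, as a careful person would: the job done as asked, in the order asked, and still so for the second after the job is handed in, with the robot touching nothing.
It also fails if it takes over 42 s, if anything falls off the work surface, if the arm or the gripper's body presses on something with over 40 N, if the wrist force passes 120 N, or if a joint passes its speed limit or range.

## Working session

There is one attempt and no reset: what is moved stays moved. The work goes in short steps, each a Python script; the robot and the scene stay as the last script left them, time stands still between calls to the robot, and variables do not carry over. Pictures are saved under pics/ and viewed, and the job is handed in when it is done.

```bash
ls; mkdir -p pics; python3 - <<'E'
from cell import *
import cv2
s=get_state();print(s['clock'],s['position'],s['eef_rot'],s['contact_force'],s['finger_gap'])
for c in('scene','top'):
    f=grab_frame(c);cv2.imwrite(f'pics/{c}0.png',f['img'][:,:,::-1])
    print(c,f['fx'],f['cx'],f['cy'],f['cam_to_world'])
    for n in('blue_unit','yellow_unit','blue_knob','blue_pivot','blue_button_top','yellow_knob','yellow_pivot','yellow_button_top','objective','oil_bottle'):
        print(n,[(r['centre'],round(r['score'],2)) for r in tip_of(c,n)][:3])
print(get_state()['clock'])
E
```

```text
pics
0.0 [0.24078009 0.49383439 0.23049785] [ 2.66357734e+00  1.66435392e+00 -2.47994846e-03] [-1.24671563 -0.31715287 -0.11471061] 0.9988872693427833
scene 479.24970578851855 274.956244330455 202.19108333094465 [[-0.57615125  0.57036339 -0.58543602  1.45810943]
 [ 0.81732509  0.39729084 -0.41730047  0.57943071]
 [-0.00542454 -0.71891974 -0.69507193  1.0928241 ]
 [ 0.          0.          0.          1.        ]]
blue_unit [([242.7, 181.2], 0.6), ([254.3, 259.0], 0.32)]
yellow_unit [([354.9, 237.6], 0.74)]
blue_knob [([247.2, 145.2], 0.71)]
blue_pivot [([247.1, 171.8], 0.62), ([296.7, 284.6], 0.58), ([252.4, 262.7], 0.52)]
blue_button_top [([221.6, 145.6], 0.57), ([224.9, 166.4], 0.29)]
yellow_knob [([371.1, 198.8], 0.78)]
yellow_pivot [([366.5, 227.8], 0.65), ([223.1, 166.3], 0.59)]
yellow_button_top [([241.8, 181.4], 0.7), ([328.1, 204.8], 0.47)]
objective [([221.9, 164.6], 0.67)]
oil_bottle [([287.3, 224.3], 0.6)]
top 489.02836429606685 282.85394562448107 214.42320942041312 [[ 0.00753732 -0.98620359  0.16536523  0.34038594]
 [-0.99991187 -0.00562566  0.01202553 -0.01046126]
 [-0.01092933 -0.1654413  -0.98615908  1.69351511]
 [ 0.          0.          0.          1.        ]]
blue_unit [([279.7, 221.7], 0.72), ([349.5, 248.9], 0.65)]
yellow_unit [([224.8, 239.1], 0.67), ([242.0, 174.9], 0.63), ([249.7, 232.6], 0.6)]
blue_knob [([357.2, 247.5], 0.69), ([140.3, 237.3], 0.46)]
blue_pivot [([336.2, 226.7], 0.59)]
blue_button_top [([381.5, 242.6], 0.55)]
yellow_knob [([212.5, 252.4], 0.53), ([320.7, 170.7], 0.41)]
yellow_pivot [([204.2, 228.9], 0.9), ([280.9, 224.4], 0.21)]
yellow_button_top [([250.0, 233.4], 0.55)]
objective [([366.6, 222.3], 0.43)]
oil_bottle [([280.1, 221.8], 0.56), ([225.2, 237.1], 0.56)]
1.1
```

```bash
python3 - <<'E'
import cv2
for c,(x0,y0,x1,y1) in(('scene',(190,110,400,290)),('top',(160,130,430,310))):
    i=cv2.imread(f'pics/{c}0.png')
    cv2.imwrite(f'pics/{c}0c.png',cv2.resize(i[y0:y1,x0:x1],None,fx=2.9,fy=2.9,interpolation=cv2.INTER_CUBIC))
E
```

```text
(no output)
```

View pics/scene0c.png

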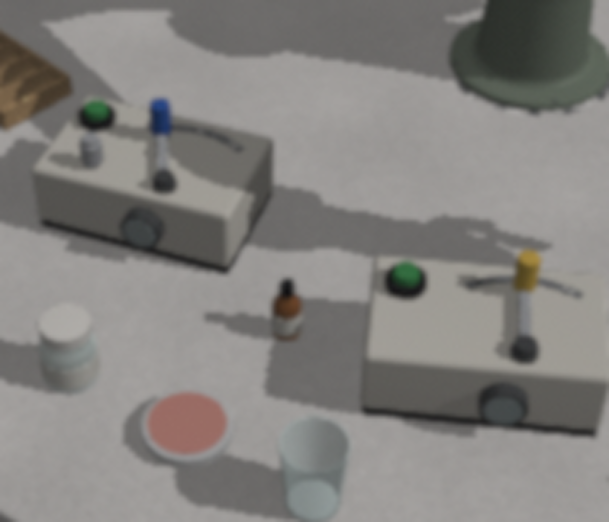

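View pics/top0c.png

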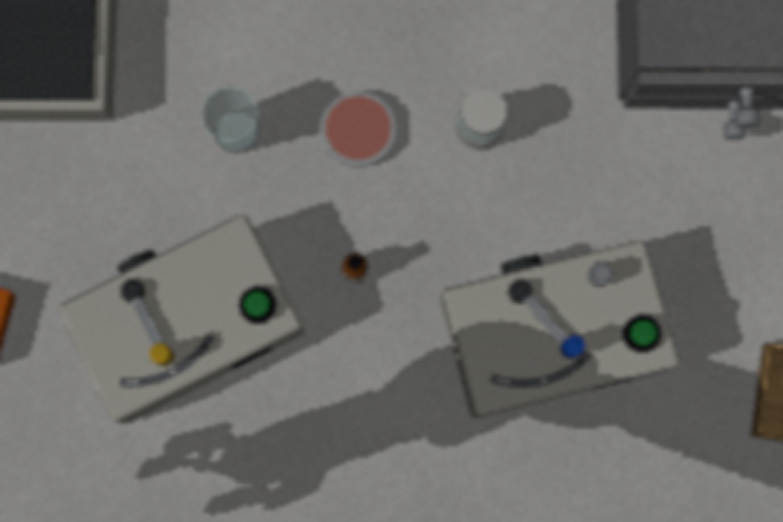

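View pics/top0.png

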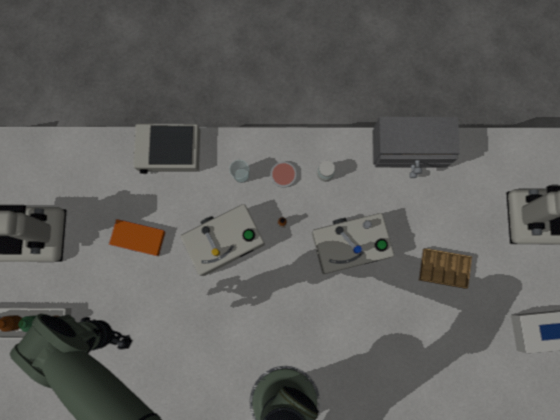

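The blue unit is the right-hand one. In the top view its knob is at about (357,249), pivot (339,230) and button (381,244). The objective is at (367,224), behind the button. I'll fit the unit's pose from both cameras.

```bash
cat > h.py <<'E'
import numpy as np
def ray(f,px,T=None):
    T=f['cam_to_world'] if T is None else T
    d=T[:3,:3]@np.array([(px[0]-f['cx'])/f['fx'],(px[1]-f['cy'])/f['fy'],1.]);return T[:3,3],d
def at(f,px,z,T=None):
    o,d=ray(f,px,T);return o+d*(z-o[2])/d[2]
def proj(f,p,T=None):
    T=f['cam_to_world'] if T is None else T
    c=T[:3,:3].T@(np.asarray(p)-T[:3,3]);return np.array([f['fx']*c[0]/c[2]+f['cx'],f['fy']*c[1]/c[2]+f['cy']])
E
python3 - <<'E'
from cell import *
from h import *
from scipy.optimize import least_squares
f=grab_frame('top');g=grab_frame('scene')
T=lambda a,b:np.array([a/2.9+160,b/2.9+130]); S=lambda a,b:np.array([a/2.9+190,b/2.9+110])
loc={'piv':(50,35,106),'but':(-30,-85,112),'c1':(75,120,90),'c2':(75,-120,90),'c3':(-75,-120,90),'c4':(-75,120,90)}
top={'piv':T(520,290),'but':T(642,331),'c1':T(443,293),'c2':T(643,241),'c3':T(676,364),'c4':T(475,415)}
sc={'piv':S(163,178),'but':S(96,110),'c1':S(222,208),'c2':S(36,180),'c4':S(272,141)}
def W(p,l):
    c,s=np.cos(p[2]),np.sin(p[2]);return np.array([p[0]+(c*l[0]-s*l[1])/1e3,p[1]+(s*l[0]+c*l[1])/1e3,l[2]/1e3])
def res(p,cams=(0,1)):
    r=[]
    for i,(F,o) in enumerate(((f,top),(g,sc))):
        if i in cams:
            for k in o:r+=list(proj(F,W(p,loc[k]))-o[k])
    return np.array(r)
for cams in((0,),(1,),(0,1)):
    s=least_squares(res,[.45,-.2,.2],args=(cams,));print(cams,s.x,np.round(s.fun,1))
p=s.x
kt=at(f,T(572,345),.14);ks=at(g,S(160,105),.14);print('knob',kt,ks,'piv',W(p,(50,35,90)),'but',W(p,loc['but']))
for k in(kt,ks):
    d=k[:2]-W(p,(50,35,90))[:2];c,s_=np.cos(p[2]),np.sin(p[2]);u=np.array([c*d[0]+s_*d[1],-s_*d[0]+c*d[1]]);print(np.hypot(*u),np.arctan2(u[1],-u[0])+.45)
print('obj',at(f,T(600,272),.13))
np.save('pose.npy',p)
E
```

```text
(0,) [ 0.51591606 -0.22185703  0.25480975] [-0.2  0.2  0.2  0.5 -1.  -1.2 -0.  -0.9  1.3  0.5 -0.3  1. ]
(1,) [ 0.52359443 -0.21621935  0.27948461] [ 0.5 -0.3 -1.1 -0.4  2.7  3.9 -2.8 -2.5  0.6 -1.6]
(0, 1) [ 0.51778703 -0.22042056  0.26030563] [-0.7 -0.3 -0.2 -0.3 -1.5 -1.6 -0.6 -1.7  1.  -0.3 -0.6  0.6  0.2 -1.7
 -0.6 -2.   2.   2.7 -2.7 -4.4  0.7 -2.4]
knob [ 0.49092065 -0.22879285  0.14      ] [ 0.49669776 -0.22323784  0.14      ] piv [ 0.55709445 -0.17373087  0.09      ] but [ 0.51067464 -0.31027831  0.112     ]
0.08608596676524112 0.01630670074010343
0.07809417118048065 0.023669279799040877
obj [ 0.57346768 -0.262722    0.13      ]
```

```bash
cat >> h.py <<'E'
from scipy.spatial.transform import Rotation as Ro
def down(yaw):
    x=np.array([np.cos(yaw),np.sin(yaw),0]);z=np.array([0,0,-1.]);return Ro.from_matrix(np.column_stack([x,np.cross(z,x),z])).as_rotvec()
def W(p,l):
    c,s=np.cos(p[2]),np.sin(p[2]);return np.array([p[0]+(c*l[0]-s*l[1])/1e3,p[1]+(s*l[0]+c*l[1])/1e3,l[2]/1e3])
E
python3 - <<'E'
from cell import *
from h import *
import cv2
p=np.load('pose.npy')
f=grab_frame('wrist');print(f['T_tool_cam'].round(3))
s=get_state();print(Ro.from_rotvec(s['eef_rot']).as_matrix().round(2))
grab(20)
P=W(p,(-20,0,330))
for y in(p[2]+np.pi/2,p[2]-np.pi/2): print(ik(P,down(y)))
move_l(s['position']+[0,0,.1])
q1=ik(P,down(p[2]+np.pi/2));q2=ik(P,down(p[2]-np.pi/2))
use=p[2]+np.pi/2 if q1 is not None and (q2 is None or abs(q1[5])<abs(q2[5])) else p[2]-np.pi/2
movep(P,down(use))
s=get_state();f=grab_frame('wrist')
cv2.imwrite('pics/w1.png',f['img'][:,:,::-1])
np.savez('w1.npz',pos=s['position'],rot=s['eef_rot'])
print(use,s['clock'],s['q'],s['position'],s['finger_gap'],s['contact_force'])
for n in('blue_knob','blue_pivot','blue_button_top','objective'):
    print(n,[(r['centre'],round(r['score'],2)) for r in tip_of('wrist',n)][:3])
E
```

```text
[[ 1.     0.001 -0.001  0.001]
 [-0.001  0.957  0.291 -0.074]
 [ 0.001 -0.291  0.957 -0.143]
 [ 0.     0.     0.     1.   ]]
[[ 0.44  0.9  -0.  ]
 [ 0.9  -0.44 -0.  ]
 [-0.   -0.   -1.  ]]
[-0.55988603  0.27685193 -0.00978796  1.28415643  0.         -0.82019166]
[-5.59886026e-01  2.76851934e-01 -9.78795789e-03  1.28415643e+00
  4.44089210e-16  2.32140099e+00]
1.8311019608777106 5.5333 [-5.58805206e-01  2.76761136e-01 -9.86009155e-03  1.28419287e+00
  1.76277602e-04 -8.20055321e-01] [ 0.49868899 -0.2249565   0.33002026] -0.0015892280208607721 [ 0.71839801 -0.53518512 -0.22700055]
blue_knob [([268.8, 174.6], 0.57), ([221.6, 226.6], 0.2)]
blue_pivot [([304.1, 234.5], 0.98)]
blue_button_top [([184.6, 163.7], 0.68), ([272.2, 175.5], 0.44)]
objective [([218.8, 230.9], 0.78)]
```

View pics/w1.png

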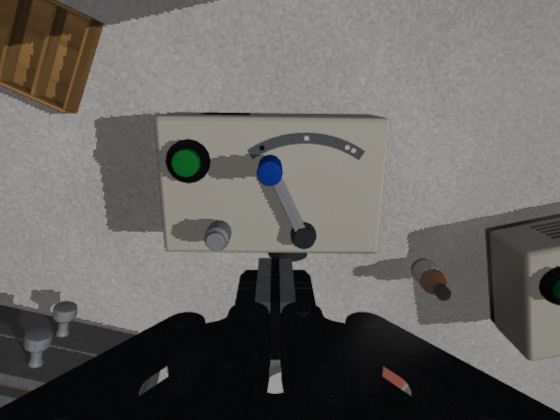

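Wrist view: knob top at about (269,165), hub (303,235), button (187,161), objective (217,235), housing corners at about (157,118), (386,119), (377,252) and (166,252). I'll refine the pose from these.

```bash
python3 - <<'E'
from cell import *
from h import *
import cv2
from scipy.optimize import least_squares
s=get_state();f=grab_frame('wrist')
M=np.eye(4);M[:3,:3]=Ro.from_rotvec(s['eef_rot']).as_matrix();M[:3,3]=s['position'];T=M@f['T_tool_cam']
im=f['img'].astype(int)
g=(im[...,1]>im[...,0]+30)&(im[...,1]>im[...,2]+30);b=(im[...,2]>im[...,0]+40)&(im[...,2]>im[...,1]+30)
for n,m in(('g',g),('b',b)):
    k,_,st,ce=cv2.connectedComponentsWithStats(m.astype(np.uint8))
    for i in range(1,k):
        if st[i,4]>30:print(n,st[i],ce[i])
o={(-30,-85,112):(187,161),(50,35,106):(303.5,235),(75,-120,90):(166,252.5),(75,120,90):(377.5,252.5),(-75,120,90):(386,119),(-75,-120,90):(157,118)}
p0=np.load('pose.npy')
r=lambda p:np.concatenate([proj(f,W(p,l),T)-px for l,px in o.items()])
s_=least_squares(r,p0);p=s_.x;print(p0,p,s_.fun.round(1))
for v in(0,.05,.1):
    a=v-.45;print(v,proj(f,W(p,(50-85*np.cos(a),35+85*np.sin(a),140)),T),proj(f,W(p,(50-85*np.cos(a),35+85*np.sin(a),98)),T))
print('objective top',at(f,(215,230),.13,T))
i=f['img'][100:270,140:400,::-1];cv2.imwrite('pics/w1c.png',cv2.resize(i,None,fx=3,fy=3,interpolation=cv2.INTER_CUBIC))
np.save('pose2.npy',p)
E
```

```text
g [172 150  29  27 622] [185.59807074 162.89389068]
b [257 155  26  31 609] [269.91133005 170.57142857]
[ 0.51778703 -0.22042056  0.26030563] [ 0.51983811 -0.22277597  0.25629966] [-2.   2.6  1.2  3.2 -1.7  0.6  1.5  1.8  6.  -2.8 -4.8 -3.1]
0 [269.33384387 173.21865389] [269.94513386 164.96426076]
0.05 [273.59687813 171.34345282] [273.75630729 163.27716892]
0.1 [277.96217256 169.67603032] [277.65770628 161.77745204]
objective top [ 0.56522311 -0.26813504  0.13      ]
```

View pics/w1c.png

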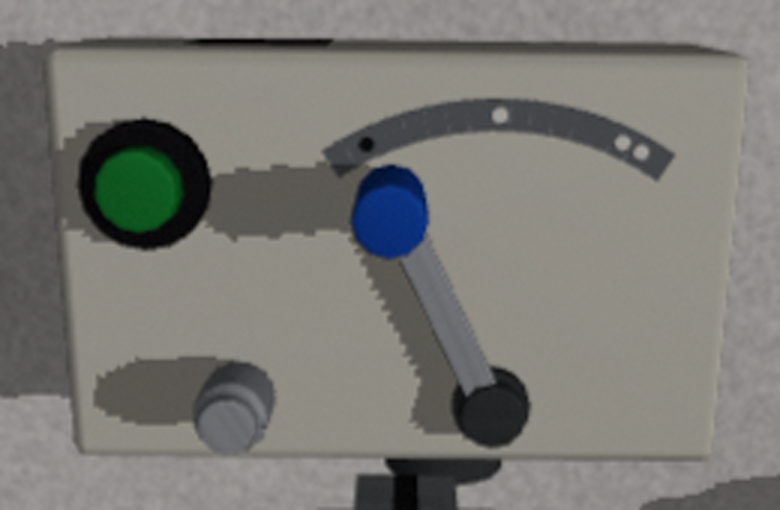

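```bash
python3 - <<'E'
from cell import *
from h import *
from scipy.optimize import least_squares
s=get_state();f=grab_frame('wrist')
M=np.eye(4);M[:3,:3]=Ro.from_rotvec(s['eef_rot']).as_matrix();M[:3,3]=s['position'];T=M@f['T_tool_cam']
o={(-30,-85,112):(186.3,163.5),(50,35,106):(304,236.7)}
def r(p):
    a=p[3]-.45
    return np.concatenate([proj(f,W(p,l),T)-px for l,px in o.items()]+[proj(f,W(p,(50-85*np.cos(a),35+85*np.sin(a),140)),T)-(270,172.5)])
s_=least_squares(r,list(np.load('pose2.npy'))+[0.]);p=s_.x;print(p,s_.fun.round(1),s['clock'])
print('objective unit frame', Ro.from_euler('z',-p[2]).apply(at(f,(215,236),.13,T)-[p[0],p[1],0]))
np.save('pose3.npy',p)
E
```

```text
[ 0.51901943 -0.22264018  0.256502    0.00216434] [-1.  -0.6  1.1  0.9 -0.1 -0.1] 5.8333
objective unit frame [ 0.03936394 -0.05605365  0.13      ]
```

```bash
cat >> h.py <<'E'
def pose(p,v,back,z=.115):
    a=v-.45; t=np.array([np.sin(a),np.cos(a)]); k=np.array([50-85*np.cos(a),35+85*np.sin(a)])*1. - t*back
    return W(p,(k[0],k[1],z*1e3)), down(p[2]+np.pi/2-a)
E
python3 - <<'E'
from cell import *
from h import *
import cv2
p=np.load('pose3.npy')
P,R=pose(p,0,40,.22); movep(P,R)
P,R=pose(p,0,40); print('down',move_l(P,.12,R,until_force=8)); print(get_state()['position'],get_state()['contact_force'])
hit=False
for v in np.arange(-.1,.36,.075):
    P,R=pose(p,v,26.5); st=move_l(P,.06,R,until_force=16)
    s=get_state();print(round(v,3),st,np.round(s['contact_force'],1),(s['position']-P).round(4),round(s['clock'],2))
    if st:break
f=grab_frame('wrist');cv2.imwrite('pics/w2.png',f['img'][:,:,::-1])
f=grab_frame('scene');cv2.imwrite('pics/s2.png',cv2.resize(f['img'][100:220,180:340,::-1],None,fx=4,fy=4))
E
```

```text
down False
[ 0.52051443 -0.26211628  0.11605046] [0.03451203 0.65691511 0.08266881]
-0.1 False [ 0.2  0.3 -0.4] [ 0.0005 -0.0002  0.0009] 7.7
-0.025 False [ 0.6 -0.3  0.3] [ 0.0001 -0.0002  0.0003] 7.96
0.05 False [ 2.3 -1.3  0. ] [ 0.001  -0.0008  0.0005] 8.22
0.125 False [ 5.2 -3.  -2.7] [ 0.0015 -0.0013  0.0006] 8.47
0.2 False [ 2.  -2.4  0.2] [ 0.0009 -0.0006  0.0005] 8.73
0.275 False [-0.8 -0.3 -1. ] [-0.0011  0.0009 -0.0005] 8.99
0.35 False [ 0.2  0.  -0.5] [-0.0005  0.0004 -0.0003] 9.25
```

View pics/w2.png

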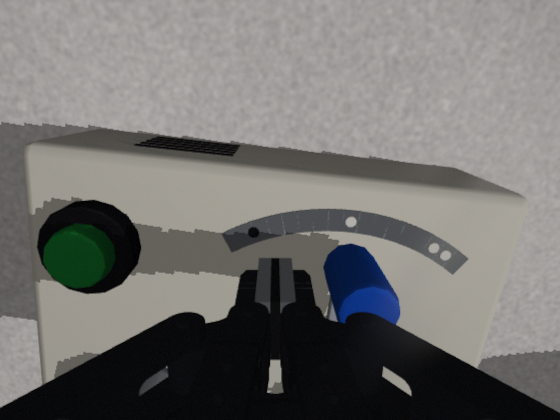

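View pics/s2.png

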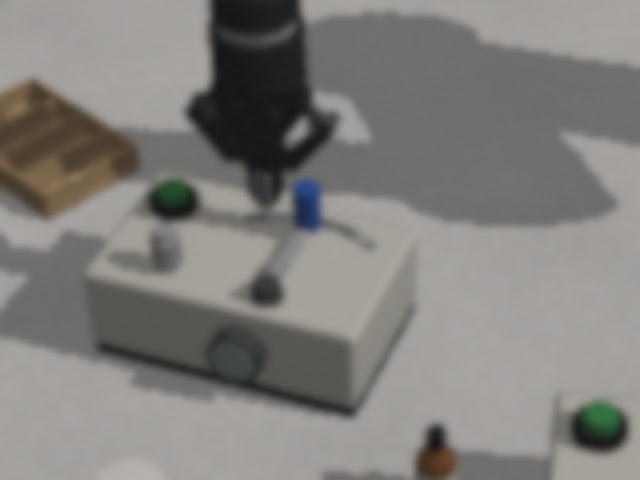

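The lever has snapped to the first click: the knob stands beyond the fingertips next to the one-dot mark, at about (350,222). I'll push on over the second hump.

```bash
python3 - <<'E'
from cell import *
from h import *
import cv2
p=np.load('pose3.npy')
for v in [.42,.48,.54,.6,.65,.7,.75,.79]:
    P,R=pose(p,v,26.5); st=move_l(P,.05,R,until_force=16)
    s=get_state();print(round(v,3),st,np.round(s['contact_force'],1),(s['position']-P).round(4),round(s['clock'],2))
    if st:break
f=grab_frame('wrist');cv2.imwrite('pics/w3.png',f['img'][:,:,::-1])
P,R=pose(p,.6,32);move_l(P,.1,R)
P,R=pose(p,.6,32,.2);move_l(P,.15,R)
s=get_state();f=grab_frame('wrist');cv2.imwrite('pics/w4.png',f['img'][:,:,::-1]);print(s['clock'])
E
```

```text
0.42 False [ 0.5 -0.2 -0. ] [ 0.     -0.0001 -0.    ] 9.62
0.48 False [ 1.3 -1.5 -0.3] [ 0.0005 -0.0005  0.0002] 9.88
0.54 False [ 2.7 -4.  -2.6] [ 0.0008 -0.0012  0.0003] 10.14
0.6 False [ 2.7 -4.6 -1.9] [ 0.0008 -0.0012  0.0003] 10.4
0.65 False [ 2.2 -4.  -0.6] [ 0.0005 -0.0005  0.0002] 10.65
0.7 False [-0.7 -0.8  0.5] [-0.0008  0.001  -0.0003] 10.9
0.75 False [-0.   0.5  0.7] [-0.0004  0.0005 -0.0002] 11.15
0.79 False [ 0.6 -0.   0.3] [-0.0001  0.0001 -0.0001] 11.4
12.5417
```

View pics/w4.png

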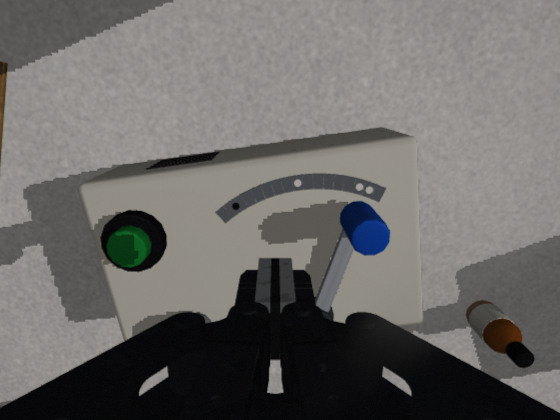

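The knob is at the two-dot mark. I'll check the angle numerically while on the way to the button, then press it.

```bash
cat > chk.py <<'E'
from cell import *
from h import *
import cv2
def chk(p,name):
    s=get_state();f=grab_frame('wrist');cv2.imwrite(name,f['img'][:,:,::-1])
    M=np.eye(4);M[:3,:3]=Ro.from_rotvec(s['eef_rot']).as_matrix();M[:3,3]=s['position'];T=M@f['T_tool_cam']
    im=f['img'].astype(int);b=((im[...,2]>im[...,0]+40)&(im[...,2]>im[...,1]+30)).astype(np.uint8)
    ys,xs=np.nonzero(b);c=np.array([xs.mean(),ys.mean()])
    def mid(v,z=119):
        a=v-.45;return proj(f,W(p,(50-85*np.cos(a),35+85*np.sin(a),z)),T)
    vs=np.arange(-.1,1.1,.01);d=[np.linalg.norm(mid(v)-c) for v in vs];i=int(np.argmin(d))
    print('lever ~',vs[i].round(2),'resid px',round(d[i],1),'clock',s['clock'])
E
python3 - <<'E'
from chk import *
p=np.load('pose3.npy')
R=down(p[2]+np.pi/2)
move_l(W(p,(-30,-85,200)),.2,R)
chk(p,'pics/w5.png')
print(move_l(W(p,(-30,-85,118)),.15,until_force=6))
st=move_l(W(p,(-30,-85,103)),.02,until_force=9)
s=get_state();print(st,s['position'],s['contact_force'].round(1))
sleep(.3);s=get_state();print(s['position'],s['contact_force'].round(1),s['clock'])
f=grab_frame('scene');cv2.imwrite('pics/s5.png',cv2.resize(f['img'][100:220,180:340,::-1],None,fx=4,fy=4))
E
```

```text
lever ~ 1.1 resid px 0.5 clock 13.25
False
True [ 0.51201782 -0.31282152  0.10608566] [-0.3  0.7  4.5]
[ 0.5120049  -0.31284533  0.10605161] [-0.4  1.2  5.9] 14.925
```

View pics/s5.png

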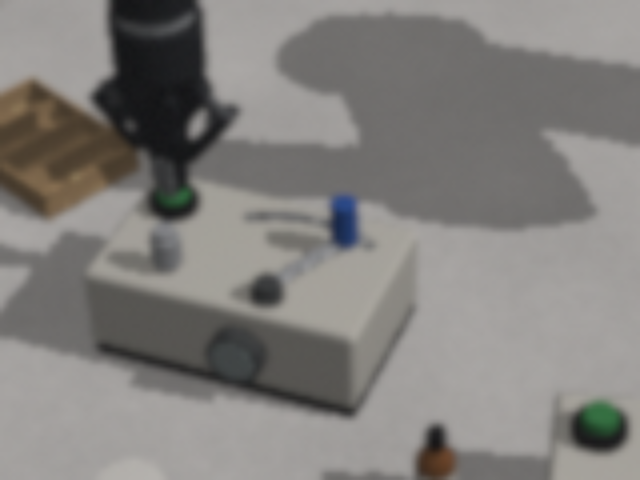

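View pics/w5.png

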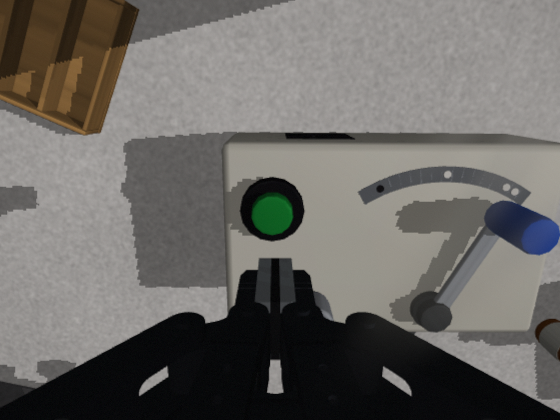

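Contact force is about 5.9 N, right at the expected fully-down value. I'll press slightly further to find the hard stop, then release.

```bash
python3 - <<'E'
from chk import *
p=np.load('pose3.npy')
z=get_state()['position']
for zz in(.105,.104,.103,.102):
    st=move_l([z[0],z[1],zz],.01,until_force=10);sleep(.2);s=get_state();print(zz,st,s['position'][2].round(4),s['contact_force'].round(1))
    if st or s['contact_force'][2]>11:break
move_l([z[0],z[1],.2],.1)
P=W(p,(-20,0,330));move_l(P,.25)
sleep(.3);chk(p,'pics/w6.png');print(get_state()['contact_force'])
E
```

```text
0.105 False 0.106 [-1.7  1.3  9.2]
0.104 False 0.1059 [-4.3  2.9 14.7]
lever ~ 0.93 resid px 1.9 clock 18.0583
[-0.10990514 -0.0495165  -0.00127327]
```

View pics/w6.png

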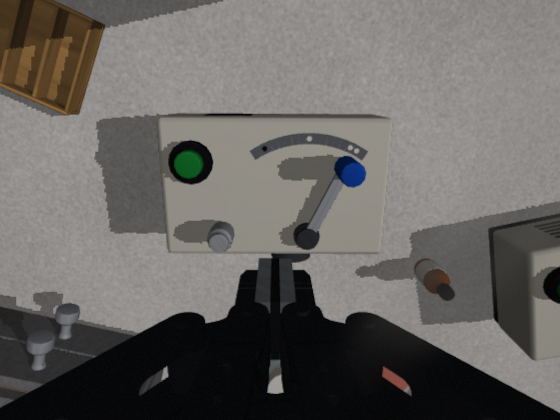

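The knob at (351,171) sits on the two-dot mark and the button is back up. The objective at (221,236) and the bottle are where they stood, and the arm is clear at z = 0.33. Handing in.

```bash
python3 - <<'E'
from cell import *
sign_off(); print(get_state()['clock'])
E
```

```text
the job is handed in; nothing more can be done
the job is handed in; nothing more can be done
```

The blue unit's lever is at its second stop and its green button was pressed fully down and released, in that order. I handed the job in at about 18 s of the 42 s allowed.

- **Lever:** I pushed the knob with closed fingertips along its arc, past the first click and over the second hump, and it clicked on to the stop by itself. The readings after each step stayed at about 7 N or less. The last wrist picture puts the lever at about 0.93 rad (0.9 nominal), with the knob on the two-dot mark. An earlier reading of 1.1 came from an oblique view at the picture's edge, so I discarded it and measured again from above.
- **Button:** I pressed it until it met its hard stop, where the fingertip stopped moving at z = 0.106 m while the force rose to about 15 N. It sprang back after release.
- **Everything else:** In the last wrist picture the objective and the oil bottle stand where they were. The robot touched nothing on the yellow unit; I did not re-measure its lever, nor check the other bystanders again. At hand-in the arm was clear, with contact force near zero.

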